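Stand the tipped skittle pin up and gauge its height

ROBOT

A 7-joint arm with a two-finger parallel gripper is mounted at the origin on the work surface. World frame = base frame: x ahead of the robot, y to its left, z up, the work surface at z = 0. Lengths are in m, angles in rad, forces in N, time in s.
With the tool pointing down it reaches from about 0.425 to 0.95 m from the base axis. Payload 4.7 kg.
Tool frame: the origin (TCP) lies on the centre line of the jaws, within the pads' length; the fingertips stand robot.nose_length ahead of it and the grasp point (between the pads) lies 8 mm behind it (robot.nose_length is the distance from the TCP to the fingertips, in m); z points along the fingers, y is the line along which they close (so a half turn about z gives the same grasp; the last joint's range is limited). The gripper opens to 85 mm and grips with 20 to 120 N. Pads are 22 mm wide; open, the fingers measure 114 mm over their backs; the gripper's body (76 mm by 85 mm) begins 54 mm behind the grasp point. The pads swing forward as they close: fully open they stand 13 mm farther back than shut.
Start: joints at [-1.163, 0.469, -0.049, 1.532, 0.024, 1.141, -0.082], TCP at [0.286, 0.612, 0.22] pointing down, gripper open.
Joint ranges: [-2.59, 2.59], [-0.33, 1.99], [-1.39, 1.29], [0.1, 2.45], [-1.04, 4.18], [0.21, 1.99], [-2.66, 2.66]. Speed limits (rad/s): [2.57, 2.57, 3.14, 3.14, 3.14, 3.14, 3.14].

INTERFACE

Orientations are given as [roll, pitch, yaw] about the fixed x, y, z axes, in that order (R = Rz(yaw) Ry(pitch) Rx(roll)).
In Python, from plant import robot gives the robot as it stands. Calls block until the motion is done:
- robot.goto(position, orientation): joint-space move of the TCP to a pose.
- robot.move_straight(position, vel=0.15, attitude=None, contact_N=None): straight line of the TCP; attitude=None keeps the orientation; vel is the mean speed in m/s. With contact_N (N) it stops when the force on the tool has changed by that much, and returns True; else False.
- robot.move_joints(angles): joint-space move.
- robot.grip(opening, strength=None): opening from 0.0 (shut) to 1.0 (fully open); strength is the grip in N (None keeps the last); returns when the fingers have stopped.
- robot.sleep(seconds).
- robot.inverse_kinematics(position, orientation): joint angles nearest the present ones, or None.
- robot.sense(): the state.
- robot.grab_frame(name): name is "scene" or "top"; returns a dict with "image" (480x640x3 uint8, red, green, blue), "range_z" (480x640 float32, m along the optical axis (not along the pixel's ray), 0 where there is no reading), "fx", "fy", "cx", "cy" (pixels), "R" (3x3) and "t" (3): a world point X has camera coordinates R X + t. Camera axes: x right, y down, z forward; pixel columns grow to the right and rows downward; lengths in m; the calibration is good to about 2 mm. A picture is of the moment at which its call begins.
A pose or a line that the arm cannot do raises robot.IKError and nothing moves.
- robot.close_job(): hands the job in; it is judged then, once.
The state is a dict: "t": time; "joint_pos": joint angles; "joint_velocities": joint speeds; "effort": joint torques, N m; "tcp_pos": TCP position; "tcp_rot": TCP orientation; "wrist_force": force on the tool from outside, world axes, zero at the start; "torque": the same for the moment, N m; "opening": opening from 0.0 (shut) to 1.0 (fully open); "gripper_force": force on a finger pad.
Only numpy, scipy, OpenCV 4.12 (cv2) and the standard library are available. Lean on these libraries where they do the work, as an engineer would, in place of code of your own. Each camera call takes 0.05 s, during which the arm holds its last target. There are 200 camera calls.

TASK

One of the turned wooden skittle pins in the checking lane has tipped over the front rail. Stand it upright on the cork mark of its own place, without knocking or shifting the other pins, and let go of it. Then slide the height gauge along until its foot is over that pin, lower it by its knob until the sprung foot sits on the pin's top and is pressed about half-way in (never to its stop), hold it there for a moment, and let the gauge go back up.

Things in the scene. Friction and masses are not known exactly. Their poses are not given: they have to be found in the camera images.
- lane: Fixed wooden rack: plywood board 12 mm thick with a lane along its y axis between two wooden rails 12 mm thick. Origin: underside of the board (table top), below the lane's centre line; x across the lane away from the robot, z up. Lane floor at z = 12 mm; rails' inner faces at x = -39 and +39 mm; back rail 54 mm high. At x = 140 mm the gauge's slide rail, 45 mm high.
- front_rail (a point): Middle of the top edge of the lane's front rail (the one towards the robot), 50 mm above the table. In front of each place the rail carries a pair of teeth 16 mm higher, each 14 mm wide and 28 mm apart inside: the notch in which the tipped pin lies.
- pin_tipped: The tipped pin: plain turned wooden skittle, 150 mm tall, 0.13 to 0.22 kg. Flat foot 40 mm across; belly 50 mm across at 42 mm; neck 26 mm at 100 mm; straight round head 32 mm across from 110 to 147 mm. It leans 50 degrees from upright over the front rail, towards the robot, foot against the back rail. Origin on its axis 34 mm above its foot; z from foot to head.
- pin_tipped_top (a point): Centre of the flat top of the tipped pin (26 mm across), 150 mm above its foot.
- pin_tipped_foot (a point): Centre of the underside of the tipped pin's foot; at the start it is nearest to its own place, about 26 mm off it in lane +x.
- pin_a: A neighbour: an equal wooden skittle pin, standing upright in one of the other places of the lane. Origin on its axis 33.9 mm above its underside, z up.
- pin_b: A neighbour: an equal wooden skittle pin, standing upright in one of the other places of the lane. Origin on its axis 33.9 mm above its underside, z up.
- pin_c: A neighbour: an equal wooden skittle pin, standing upright in one of the other places of the lane. Origin on its axis 33.9 mm above its underside, z up.
- place0 (a point): Place 0 of the lane (lane y = -155 mm): centre of a round cork mark, 52 mm across, flush with the lane floor. The places are 92 mm apart. One of the four is the tipped pin's own; an upright neighbour stands on each of the others.
- place1 (a point): Place 1 of the lane (lane y = -63 mm): centre of a round cork mark, 52 mm across, flush with the lane floor. The places are 92 mm apart. One of the four is the tipped pin's own; an upright neighbour stands on each of the others.
- place2 (a point): Place 2 of the lane (lane y = 29 mm): centre of a round cork mark, 52 mm across, flush with the lane floor. The places are 92 mm apart. One of the four is the tipped pin's own; an upright neighbour stands on each of the others.
- place3 (a point): Place 3 of the lane (lane y = 121 mm): centre of a round cork mark, 52 mm across, flush with the lane floor. The places are 92 mm apart. One of the four is the tipped pin's own; an upright neighbour stands on each of the others.
- carriage (a joint): Position of the height gauge's carriage (dark steel block with an upright column) along its rail, in m: grows from 0 at the parked end (lane y = +285 mm) towards lane -y, so the foot is at lane y = 0.285 - value; up to 0.45. Stays where it is left; about 1 to 2 N moves it slowly.
- head (a joint): How far the gauge's head (grey arm that reaches from the column over the lane's centre line, carrying the knob and the foot) has been lowered, in m: 0 at the top, up to 0.055. A spring (about 1.2 N over its weight, 40 N/m) takes it back to the top when let go.
- foot (a joint): How far the gauge's sprung foot has been pushed up into the head, in m: 0 when free, 0.022 at its stop. It is this reading that shows the part's height. Spring about 0.8 N at first touch plus 100 N/m.
- knob (a point): Middle of the black round knob on top of the gauge's head, straight above the foot: 28 mm across, 32 mm tall (the point is 16 mm below its top), upright axis. The 20 mm wide grey arm, its top 23 mm below this point, runs in lane +x to the column. With the head at the top the point is 271 mm above the table.
- foot_tip (a point): Centre of the underside of the sprung foot (steel disc 18 mm across on a thin rod), over the lane's centre line; with the head at the top it is 190 mm above the table, 28 mm above the top of an upright pin.
Not all that is in view belongs to the job. Leave any green or yellow look-alike of the pin_c alone.

How it is judged:
By the outcome, as a careful person would: the job done as asked, in the order asked, and still so for the second after the job is handed in, with the robot touching nothing.
It also fails if it takes over 66 s, if anything falls off the work surface, if the arm or the gripper's body presses on something with over 40 N, if the wrist force passes 120 N, or if a joint passes its speed limit or range.

## Working session

There is one attempt and no reset: what is moved stays moved. The work goes in short steps, each a Python script; the robot and the scene stay as the last script left them, time stands still between calls to the robot, and variables do not carry over. Pictures are saved under pics/ and viewed, at most 10 in all, crops included, and the job is handed in when it is done.

```bash
ls; mkdir -p pics; python3 - <<'E'
from plant import robot
import cv2,numpy as np
print(robot.nose_length, robot.sense())
for n in("scene","top"):
    f=robot.grab_frame(n); cv2.imwrite(f"pics/{n}0.png",f["image"][:,:,::-1])
    np.savez(f"pics/{n}0.npz",**f); print(n,f["fx"],f["cx"],f["cy"],f["R"],f["t"],-f["R"].T@f["t"],(f["range_z"]>0).mean())
E
```

```text
pics
0.011 {'t': 0.0, 'joint_pos': array([-1.16289828,  0.46942258, -0.04855603,  1.53367116,  0.02411142,
        1.14098194, -0.08231798]), 'joint_velocities': array([ 6.40438237e-05,  4.94635368e-04,  2.10678404e-03,  1.47449391e-03,
        8.43720035e-04,  2.70226640e-04, -3.33794492e-04]), 'effort': array([ 3.41129380e-04, -5.10307968e+01, -4.67659102e-02, -2.37709200e+01,
        1.06491853e-02,  7.48275721e-03, -2.00865782e-05]), 'tcp_pos': array([0.2853174 , 0.61108363, 0.21848366]), 'tcp_rot': array([-3.13969785e+00,  9.64899285e-05,  2.70477790e+00]), 'wrist_force': array([-0.06123994, -0.25234557,  0.33740872]), 'torque': array([ 0.02415653, -0.00149808,  0.05359887]), 'gripper_force': 0.0, 'opening': 0.9988812879942773}
scene 549.8424438719527 316.841787525153 245.7452719290677 [[-0.40339717  0.91502099  0.00270303]
 [ 0.76975668  0.34094996 -0.53965525]
 [-0.49471748 -0.21561473 -0.84188177]] [ 0.25844197 -0.3673893   1.42432885] [1.0916955  0.19588782 1.00015435] 0.9958268229166667
top 490.1004658702029 323.8699937904396 236.0424912023573 [[-0.01569896 -0.99912051 -0.03888111]
 [-0.98477302  0.02218346 -0.17242388]
 [ 0.17313476  0.03558219 -0.98425518]] [0.02092896 0.64353979 1.14240026] [ 0.43627999 -0.03401449  1.23618874] 0.9958430989583333
```

View pics/scene0.png

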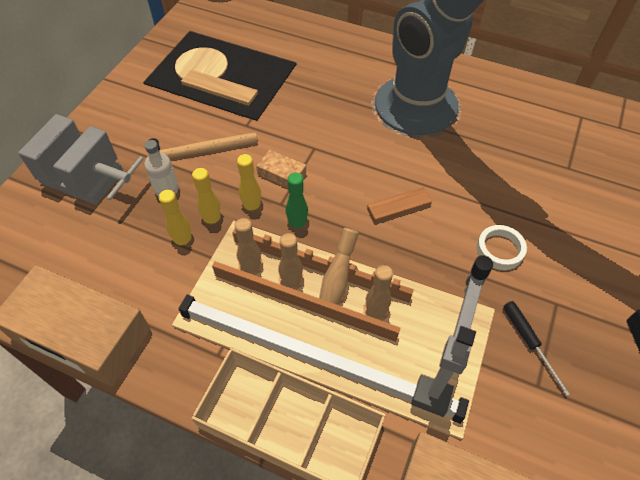

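View pics/top0.png

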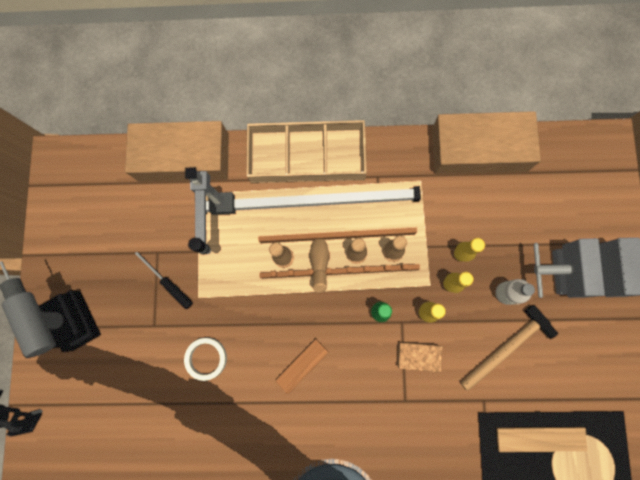

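The tipped pin is second from the left in the top view at (319,265), so it belongs to place 2. The neighbours' heads are at (278,250), (357,245) and (397,243), the gauge knob at (197,244) and the slide rail from (232,203) to (418,193). Next I'll measure these from both views' range data.

```bash
cat > h.py <<'E'
import numpy as np,cv2
def cloud(f):
    v,u=np.mgrid[0:480,0:640]; z=f["range_z"].astype(float)
    c=np.stack([(u-f["cx"])/f["fx"]*z,(v-f["cy"])/f["fy"]*z,z],-1)
    return (c-f["t"])@f["R"], f["image"], z>0
def circ(P):  # mid of xy extents
    return np.median(P,0), np.percentile(P,2,0), np.percentile(P,98,0), len(P)
E
python3 - <<'E'
from h import *
np.set_printoptions(precision=4,suppress=True)
for n in("scene","top"):
    f=dict(np.load(f"pics/{n}0.npz")); W,I,ok=cloud(f); print("==",n)
    hsv=cv2.cvtColor(I,cv2.COLOR_RGB2HSV)
    roi=ok&(W[...,0]>.3)&(W[...,0]<.85)&(abs(W[...,1])<.5)
    # board: pale; slide rail: white, low saturation
    white=roi&(hsv[...,1]<40)&(hsv[...,2]>150)&(W[...,2]>.03)&(W[...,2]<.06)
    _,l,st,_=cv2.connectedComponentsWithStats(white.astype(np.uint8))
    k=1+np.argmax(st[1:,4]); P=W[l==k]; P=P[abs(P[:,2]-np.median(P[:,2]))<.002]
    c=P.mean(0); d=np.linalg.svd(P[:,:2]-c[:2],full_matrices=False)[2][0]
    s=(P[:,:2]-c[:2])@d
    print("rail c",c,"yaw deg",np.degrees(np.arctan2(-d[0]*np.sign(d[1]),abs(d[1]))),"ends",c[:2]+d*s.min(),c[:2]+d*s.max(),len(P))
    def comps(m,minA,name):
        _,l,st,ce=cv2.connectedComponentsWithStats(m.astype(np.uint8))
        for k in range(1,len(st)):
            if st[k,4]>=minA:
                P=W[l==k]; print(name,ce[k],"mean",P.mean(0),"mid",(P.min(0)+P.max(0))/2,"ext",np.ptp(P,axis=0),st[k,4])
    comps(roi&(W[...,2]>.157)&(W[...,2]<.167)&(hsv[...,2]>60),15,"top162")
    comps(roi&(W[...,2]>.279)&(W[...,2]<.295),15,"knob")
    comps(roi&(W[...,2]>.225)&(W[...,2]<.255),15,"arm")
    comps(roi&(W[...,2]>.050)&(W[...,2]<.057)&(hsv[...,1]>100),60,"z54")
    comps(roi&(W[...,2]>.062)&(W[...,2]<.069),10,"teeth66")
    comps(roi&(W[...,2]>.125)&(W[...,2]<.2),20,"high")
    b=roi&(W[...,2]>.009)&(W[...,2]<.015); print("board z",np.median(W[b][:,2]), "table",np.median(W[roi&(abs(W[...,2])<.006)][:,2]))
E
```

```text
== scene
rail c [0.7445 0.0167 0.0424] yaw deg 2.049604274783934 ends [ 0.7529 -0.2179] [0.7368 0.2309] 2086
top162 [242.4051 224.4872] mean [ 0.6118 -0.1643  0.1614] mid [ 0.6111 -0.1655  0.1616] ext [0.0304 0.0311 0.009 ] 195
top162 [287.7598 239.8431] mean [ 0.6087 -0.0726  0.1615] mid [ 0.608  -0.0734  0.1615] ext [0.0319 0.0321 0.0086] 204
top162 [383.3673 272.4248] mean [0.6025 0.1105 0.1615] mid [0.6011 0.1098 0.1619] ext [0.0316 0.0313 0.0096] 226
top162 [442.4375 377.25  ] mean [0.744  0.2606 0.1625] mid [0.7415 0.261  0.1621] ext [0.0088 0.0182 0.009 ] 32
knob [483.1772 263.0236] mean [0.5974 0.2559 0.2844] mid [0.5951 0.2558 0.2836] ext [0.0289 0.0272 0.009 ] 254
knob [460.2133 346.68  ] mean [0.7438 0.2608 0.2869] mid [0.7395 0.261  0.287 ] ext [0.0116 0.018  0.0156] 75
arm [468.4275 303.04  ] mean [0.65   0.2564 0.2471] mid [0.6544 0.2563 0.2399] ext [0.1275 0.0263 0.0297] 800
arm [450.1873 362.6367] mean [0.7514 0.2583 0.2417] mid [0.7369 0.2609 0.24  ] ext [0.0394 0.0352 0.0299] 267
z54 [177.9531 229.1406] mean [ 0.6149 -0.3277  0.0535] mid [ 0.6072 -0.3349  0.0535] ex
[... 7874 characters left out ...]
1575] mid [0.5977 0.1131 0.1463] ext [0.0314 0.0303 0.0417] 191
high [464.101  279.2828] mean [ 0.5244 -0.3017  0.1466] mid [ 0.5251 -0.3037  0.1404] ext [0.0311 0.0327 0.0278] 198
high [319.3235 284.0441] mean [0.5213 0.018  0.1282] mid [0.5228 0.019  0.1291] ext [0.0203 0.0272 0.0082] 68
high [526.617  289.7234] mean [ 0.4991 -0.435   0.1471] mid [ 0.4999 -0.4366  0.1397] ext [0.0248 0.0251 0.0288] 141
high [383.9218 311.    ] mean [ 0.4584 -0.1234  0.1484] mid [ 0.4585 -0.1237  0.1398] ext [0.0305 0.0309 0.0286] 179
high [436.6198 311.1719] mean [ 0.4561 -0.2378  0.1473] mid [ 0.4566 -0.2388  0.1411] ext [0.0305 0.0306 0.0304] 192
board z 0.011853065560907225 table -0.00033689736759944194
```

```bash
cat >> h.py <<'E'
from scipy.spatial.transform import Rotation as Ro
yaw=np.radians(2.03)
ex=np.array([np.cos(yaw),np.sin(yaw),0]); ey=np.array([-np.sin(yaw),np.cos(yaw),0]); ez=np.array([0,0,1.])
place=np.array([.603,.0203,.012])          # place 2 (mean of both views)
def att(lean,s=1):                         # tool z along -pin axis, leaned `lean` deg to robot
    a=np.radians(lean); z=np.sin(a)*ex-np.cos(a)*ez; y=s*ey
    return Ro.from_matrix(np.column_stack([np.cross(y,z),y,z])).as_euler("xyz")
axis=lambda lean: -np.sin(np.radians(lean))*ex+np.cos(np.radians(lean))*ez
foot0=place+.026*ex+.0153*ez
E
python3 - <<'E'
from h import *
from plant import robot
np.set_printoptions(precision=3,suppress=True)
# check tipped pin: surface points in its region vs. expected axis
for n in("scene","top"):
    W,I,ok=cloud(dict(np.load(f"pics/{n}0.npz")))
    P=W[ok]-place; L=np.column_stack([P@ex,P@ey,P[:,2]])
    m=(L[:,2]>.075)&(L[:,2]<.16)&(abs(L[:,1])<.03)&(L[:,0]<-.02)&(L[:,0]>-.13); L=L[m]
    d=L-np.array([.026,0,.0153]); a=np.array([-np.sin(np.radians(50)),0,np.cos(np.radians(50))])
    h=d@a; p=np.array([np.cos(np.radians(50)),0,np.sin(np.radians(50))]); q=d@p
    k=(h>.112)&(h<.146); print(n,k.sum(),"max h",h.max(),"head y",L[k,1].min(),L[k,1].max(),"upper q",np.percentile(q[k],95))
p0=foot0+.120*axis(50)
for s in(1,-1):
  for nm,p,l in(("pre",p0+.10*axis(50),50),("grasp",p0,50),("lift",p0+[0,0,.09],50),("mid",place+[0,0,.21],25),("up",place+[0,0,.20],0),("set",place+[0,0,.12],0),("knob",[.594,.257,.268],0),("knobhi",[.594,.257,.34],0),("way",[.25,.48,.40],0),("way2",[.45,.02,.4],30)):
    print(s,nm,np.array(p),robot.inverse_kinematics(list(p),list(att(l,s))))
E
```

```text
scene 286 max h 0.14999508416269808 head y -0.0180917794702199 0.013935861878741738 upper q 0.015197321163191741
top 139 max h 0.1534679078108242 head y -0.013765049862915565 0.015542211467670639 upper q 0.013059367831709483
1 pre [0.461 0.015 0.169] None
1 grasp [0.537 0.018 0.104] None
1 lift [0.537 0.018 0.194] None
1 mid [0.603 0.02  0.222] [-0.502  0.162  0.428  2.057 -0.088  0.503  1.58 ]
1 up [0.603 0.02  0.212] [-0.278  0.359  0.228  1.732 -0.091  1.061  1.587]
1 set [0.603 0.02  0.132] [-0.235  0.441  0.175  1.809 -0.095  0.9    1.588]
1 knob [0.594 0.257 0.268] [-0.487  0.387  0.019  1.546 -0.008  1.209  1.139]
1 knobhi [0.594 0.257 0.34 ] [-0.501  0.349  0.038  1.44  -0.013  1.353  1.144]
1 way [0.25 0.48 0.4 ] [-1.043  0.148 -0.146  1.57   0.022  1.425  0.416]
1 way2 [0.45 0.02 0.4 ] [-0.389 -0.328  0.136  2.082  0.195  0.878  1.271]
-1 pre [0.461 0.015 0.169] None
-1 grasp [0.537 0.018 0.104] None
-1 lift [0.537 0.018 0.194] None
-1 mid [0.603 0.02  0.222] [-0.608  0.168  0.55   2.062 -0.139  0.504 -1.512]
-1 up [0.603 0.02  0.212] [-0.61   0.413  0.684  1.75  -0.291  1.082 -1.364]
-1 set [0.603 0.02  0.132] [-0.572  0.502  0.642  1.828 -0.367  0.932 -1.302]
-1 knob [0.594 0.257 0.268] [-0.904  0.429  0.614  1.572 -0.258  1.222 -1.78 ]
-1 knobhi [0.594 0.257 0.34 ] [-0.904  0.386  0.617  1.465 -0.224  1.362 -1.811]
-1 way [0.25 0.48 0.4 ] [-1.537  0.136  0.426  1.597 -0.057  1.421 -2.641]
-1 way2 [0.45 0.02 0.4 ] [ 0.148 -0.301 -0.243  2.064 -0.05   0.847 -1.616]
```

```bash
cat >> h.py <<'E'
def tool(pin_foot,lean,rel,h=.128,s=1,back=0.):
    """TCP pose for grasp point at height h on pin; tool tilted (lean-rel) forward of down."""
    t=lean-rel; a=np.radians(t); z=np.sin(a)*ex-np.cos(a)*ez
    return pin_foot+h*axis(lean)+(.008-back)*z, att(t,s)
E
python3 - <<'E'
from h import *
from plant import robot
ok=lambda p,o: robot.inverse_kinematics(list(p),list(o)) is not None
up=lambda d:d*ez
for s in(1,-1):
  for rel in range(10,56,5):
    r=[ok(*tool(foot0,50,rel,s=s,back=.07)),ok(*tool(foot0,50,rel,s=s)),ok(*tool(foot0+up(.08),50,rel,s=s)),ok(*tool(place+up(.09),25,rel,s=s)),ok(*tool(place+up(.08),0,rel,s=s)),ok(*tool(place,0,rel,s=s)),ok(*tool(place,0,rel,s=s,back=.08))]
    print(s,rel,np.array(r).astype(int))
E
```

```text
1 10 [0 0 1 1 1 1 1]
1 15 [1 1 1 1 1 1 1]
1 20 [1 1 1 1 1 1 1]
1 25 [1 1 1 1 1 1 1]
1 30 [1 1 1 1 1 1 1]
1 35 [1 1 1 1 1 1 1]
1 40 [1 1 1 1 1 1 1]
1 45 [1 1 1 1 1 1 0]
1 50 [1 1 1 1 0 1 0]
1 55 [1 1 1 1 0 0 0]
-1 10 [0 0 0 1 1 1 1]
-1 15 [0 1 1 1 1 1 1]
-1 20 [1 0 1 1 1 1 1]
-1 25 [1 1 1 1 1 1 1]
-1 30 [1 1 1 1 1 1 1]
-1 35 [1 1 1 1 1 1 1]
-1 40 [1 1 1 1 1 1 1]
-1 45 [1 1 1 1 1 1 0]
-1 50 [1 1 1 1 0 1 0]
-1 55 [1 1 1 1 0 0 0]
```

```bash
python3 - <<'E'
from h import *
from plant import robot
np.set_printoptions(precision=3,suppress=True)
up=lambda d:d*ez
rel=25
def st(m):
    s=robot.sense(); print(m,round(s["t"],2),s["tcp_pos"],"F",s["wrist_force"],"grip",round(s["gripper_force"],1),round(s["opening"],3))
p,o=tool(foot0,50,rel,back=.07)
robot.goto([.25,.48,.40],list(att(0))); st("way")
robot.goto(list(p+up(.08)),list(o)); st("above")
robot.move_straight(list(p),vel=.15)
p,o=tool(foot0,50,rel); c=robot.move_straight(list(p),vel=.06,contact_N=8); st(f"at {c}")
if not c:
    robot.grip(0.0,40); st("gripped")
    f=robot.grab_frame("scene"); cv2.imwrite("pics/grasp.png",f["image"][150:390,200:520][:,:,::-1].repeat(2,0).repeat(2,1))
E
```

```text
way 1.0 [0.25  0.48  0.399] F [ 0.578 -0.038 -0.11 ] grip 0.0 1.001
above 2.97 [0.505 0.018 0.246] F [ 0.5   -0.563 -0.012] grip 0.0 0.998Traceback (most recent call last):
  File "<stdin>", line 12, in <module>
plant.IKError: the arm cannot follow that straight line within its joint ranges
```

```bash
python3 - <<'E'
from h import *
from plant import robot
np.set_printoptions(precision=2,suppress=True)
print(robot.sense()["joint_pos"])
up=lambda d:d*ez
for rel in(25,30,35,40):
  for nm,(p,o) in dict(above=tool(foot0+up(.08),50,rel,back=.07),pre=tool(foot0,50,rel,back=.07),g=tool(foot0,50,rel),l=tool(foot0+up(.08),50,rel),m=tool(place+up(.09),25,rel),u=tool(place+up(.08),0,rel),s=tool(place,0,rel),b=tool(place,0,rel,back=.08)).items():
    print(rel,nm,robot.inverse_kinematics(list(p),list(o)))
E
```

```text
[-0.65  0.07  0.53  2.32  0.01  0.33  1.48]
25 above [-0.78 -0.08  0.61  2.22  0.19  0.56  1.3 ]
25 pre [-0.65  0.07  0.53  2.32  0.    0.33  1.48]
25 g [-0.75  0.3   0.73  2.33 -0.87  0.23  2.33]
25 l [-0.63  0.1   0.53  2.24 -0.04  0.38  1.53]
25 m [-0.54  0.29  0.53  1.87 -0.17  1.02  1.67]
25 u [-0.4   0.63  0.5   1.43 -0.24  1.58  1.74]
25 s [-0.4   0.71  0.5   1.5  -0.28  1.45  1.77]
25 b [-0.38  0.7   0.5   1.34 -0.26  1.62  1.74]
30 above [-0.73 -0.03  0.59  2.15  0.08  0.67  1.42]
30 pre [-0.62  0.11  0.52  2.24 -0.06  0.46  1.55]
30 g [-0.55  0.28  0.49  2.26 -0.36  0.31  1.84]
30 l [-0.61  0.13  0.52  2.18 -0.09  0.5   1.58]
30 m [-0.52  0.34  0.53  1.81 -0.19  1.13  1.69]
30 u [-0.38  0.68  0.49  1.38 -0.23  1.68  1.74]
30 s [-0.38  0.76  0.48  1.44 -0.27  1.55  1.76]
30 b [-0.35  0.76  0.48  1.26 -0.26  1.72  1.74]
35 above [-0.68  0.03  0.57  2.07  0.    0.78  1.49]
35 pre [-0.6   0.15  0.52  2.17 -0.11  0.58  1.6 ]
35 g [-0.58  0.31  0.54  2.2  -0.35  0.44  1.83]
35 l [-0.59  0.16  0.52  2.12 -0.12  0.62  1.61]
35 m [-0.5   0.39  0.53  1.75 -0.2   1.23  1.7 ]
35 u [-0.35  0.73  0.47  1.32 -0.23  1.77  1.74]
35 s [-0.36  0.8   0.47  1.38 -0.26  1.65  1.76]
35 b [-0.32  0.82  0.46  1.18 -0.25  1.82  1.73]
40 above [-0.63  0.09  0.55  2.   -0.05  0.89  1.55]
40 pre [-0.58  0.2   0.52  2.1  -0.14  0.7   1.64]
40 g [-0.59  0.34  0.57  2.14 -0.34  0.56  1.82]
40 l [-0.58  0.2   0.53  2.06 -0.14  0.73  1.64]
40 m [-0.48  0.44  0.52  1.7  -0.2   1.33  1.71]
40 u [-0.33  0.78  0.46  1.27 -0.23  1.86  1.74]
40 s [-0.34  0.85  0.46  1.32 -0.25  1.74  1.76]
40 b [-0.29  0.88  0.44  1.1  -0.25  1.92  1.73]
```

```bash
cat >> h.py <<'E'
rel=35
up=lambda d:d*ez
def st(robot,m):
    s=robot.sense(); print(m,round(s["t"],2),s["tcp_pos"].round(4),"F",s["wrist_force"].round(1),"grip",round(s["gripper_force"],1),round(s["opening"],3))
E
python3 - <<'E'
from h import *
from plant import robot
p,o=tool(foot0,50,rel,back=.07); robot.move_straight(list(p),vel=.1,attitude=list(o)); st(robot,"pre")
p,o=tool(foot0,50,rel); c=robot.move_straight(list(p),vel=.06,contact_N=8); st(robot,f"at {c}")
if not c:
    robot.grip(0.0,40); st(robot,"gripped")
f=robot.grab_frame("scene"); cv2.imwrite("pics/grasp.png",f["image"][150:390,200:520][:,:,::-1].repeat(2,0).repeat(2,1))
E
```

```text
pre 4.01 [0.5168 0.0173 0.1709] F [ 0.4  0.  -0.4] grip 0.0 1.004
at False 5.33 [0.5333 0.0178 0.1023] F [ 0.5  0.7 -0.3] grip 0.0 0.997
gripped 5.88 [0.5331 0.0177 0.1019] F [ 0.6 -0.5 -0.2] grip 39.5 0.339
```

View pics/grasp.png

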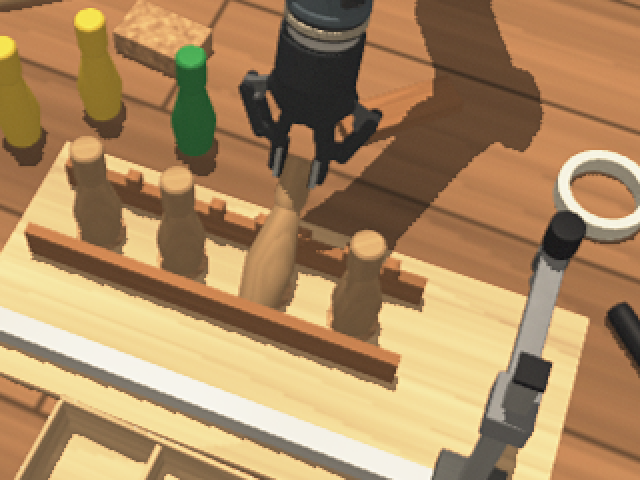

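The jaws, at crop (278,170) and (318,170), hold the head, and nothing else has been disturbed. I'll lift, turn the pin upright, and measure it against its neighbours before lowering.

```bash
cat >> h.py <<'E'
def pins(f,label,ylist=(-.184,-.092,0,.092),band=(.05,.085),dz=0):
    """axis xy of each pin in lane coords rel. to place, from near-vertical surface points (circle fit per height)"""
    W,I,ok=cloud(f); P=W[ok]-place; L=np.column_stack([P@ex,P@ey,P[:,2]])
    from scipy.optimize import least_squares
    for y in ylist:
        out=[]
        for z0,r in((.042,.025),(.060,None),(.075,None)):
            z1=z0+(dz if y==0 else 0)
            m=(abs(L[:,2]-z1)<.004)&(abs(L[:,1]-y)<.032)&(abs(L[:,0])<.034); Q=L[m]
            if len(Q)<12: out.append(None); continue
            g=lambda c:np.hypot(Q[:,0]-c[0],Q[:,1]-c[1])-(r or c[2])
            s=least_squares(g,[0,y,.02],loss="soft_l1",f_scale=.001).x; out.append((s*1000).round(1).tolist()+[len(Q)])
        print(label,y,out)
E
python3 - <<'E'
from h import *
from plant import robot
robot.grip(0.0,60)
p,o=tool(foot0+up(.08)-.004*ex,50,rel); robot.move_straight(list(p),vel=.1); st(robot,"lift")
p,o=tool(place+up(.08),0,rel); robot.move_straight(list(p),vel=.08,attitude=list(o)); st(robot,"upright")
robot.sleep(.3)
for n in("scene","top"):
    f=robot.grab_frame(n); cv2.imwrite(f"pics/{n}1.png",f["image"][:,:,::-1]); np.savez(f"pics/{n}1.npz",**f)
    pins(f,n,dz=.08)
E
```

```text
lift 7.1 [0.5283 0.0177 0.1811] F [ 0.6 -0.5 -3. ] grip 59.5 0.332
upright 8.25 [0.5982 0.02   0.2132] F [-0.4  0.5 -2.6] grip 59.5 0.335
scene -0.184 [[-0.3, -186.7, 20.0, 49], [-0.2, -186.2, 21.5, 51], [-1.4, -186.1, 19.6, 26]]
scene -0.092 [[-0.4, -94.0, 20.0, 29], [-4.6, -93.0, 26.0, 21], None]
scene 0 [[-1.6, -2.3, 20.0, 64], [-1.3, -1.9, 21.3, 75], [-1.8, -2.3, 18.4, 53]]
scene 0.092 [[-0.1, 89.7, 20.0, 54], [0.6, 89.5, 20.9, 80], [0.2, 89.7, 17.9, 70]]
top -0.184 [[-1.0, -182.4, 20.0, 17], [-1.8, -181.8, 20.9, 33], [-1.3, -182.1, 18.0, 25]]
top -0.092 [[-0.7, -90.1, 20.0, 17], [-2.1, -89.8, 20.8, 33], [-2.3, -89.5, 17.6, 31]]
top 0 [[-1.7, 2.5, 20.0, 23], [-3.0, 2.4, 21.1, 37], [-3.4, 2.5, 17.9, 30]]
top 0.092 [None, None, None]
```

View pics/scene1.png

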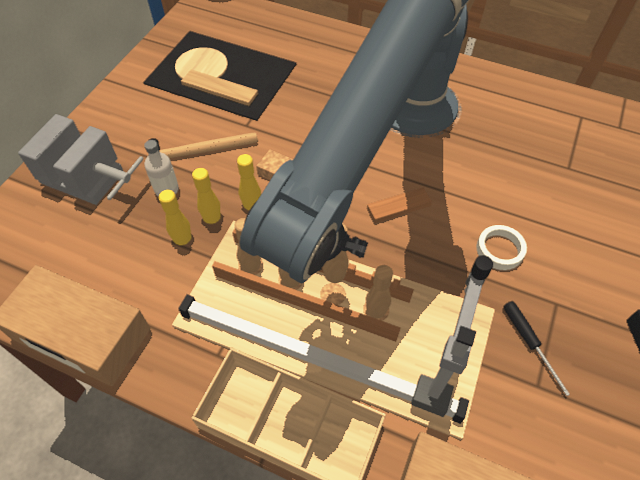

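The pin hangs upright over its cork, visible at (335,293), within about 1 mm of the line of its neighbours. I'll lower it until it touches and let go.

```bash
python3 - <<'E'
from h import *
from plant import robot
q=place+.001*ex
p,o=tool(q+up(.012),0,rel); robot.move_straight(list(p),vel=.08); robot.sleep(.2); st(robot,"near")
p,o=tool(q-up(.006),0,rel); c=robot.move_straight(list(p),vel=.015,contact_N=4); robot.sleep(.2); st(robot,f"down {c}")
s=robot.sense()["tcp_pos"]
print("foot z est", s[2]-tool(q,0,rel)[0][2]+.012)
robot.grip(0.75); st(robot,"open"); robot.sleep(.2)
a=np.radians(-rel); z=np.sin(a)*ex-np.cos(a)*ez
s=robot.sense()["tcp_pos"]; robot.move_straight(list(s-.08*z),vel=.12); st(robot,"out")
robot.goto([.47,.12,.42],list(att(0))); robot.goto([.40,.30,.42],list(att(0)));st(robot,"aside")
for n in("scene","top"):
    f=robot.grab_frame(n); cv2.imwrite(f"pics/{n}2.png",f["image"][:,:,::-1]); np.savez(f"pics/{n}2.npz",**f)
    pins(f,n)
E
```

```text
near 9.85 [0.5997 0.0201 0.146 ] F [-0.8 -0.1 -2.1] grip 59.5 0.333
down True 10.84 [0.5991 0.0202 0.1338] F [0.1 0.6 5.1] grip 60.1 0.333
foot z est 0.012344491499978173
open 11.28 [0.5986 0.0204 0.1322] F [-0.3  0.7  0.2] grip 0.0 0.75
out 12.29 [0.6441 0.022  0.1974] F [-0.5 -0.1 -0.3] grip 0.0 0.751
aside 14.28 [0.4015 0.2984 0.4194] F [ 0.6 -0.9  0.7] grip 0.0 0.754
scene -0.184 [[-0.5, -186.9, 20.0, 63], [0.5, -186.3, 21.0, 75], [0.2, -186.4, 18.1, 53]]
scene -0.092 [[-0.3, -94.8, 20.0, 49], [0.5, -94.0, 21.0, 75], [0.7, -94.4, 17.9, 61]]
scene 0 [[0.1, -2.6, 20.0, 47], [1.2, -2.1, 21.2, 74], [1.2, -2.1, 17.9, 68]]
scene 0.092 [[-0.6, 89.4, 20.0, 54], [0.1, 89.5, 21.2, 69], [0.9, 89.7, 17.8, 61]]
top -0.184 [[-1.2, -182.7, 20.0, 22], [-1.9, -181.9, 21.2, 31], [-1.9, -181.9, 18.3, 26]]
top -0.092 [[-1.2, -89.6, 20.0, 19], [-1.9, -89.8, 20.9, 29], [-2.1, -89.7, 17.7, 28]]
top 0 [[-0.2, 2.9, 20.0, 19], [-0.7, 2.7, 21.2, 28], [-1.0, 2.6, 18.0, 27]]
top 0.092 [[-0.6, 94.6, 20.0, 20], [-1.8, 94.1, 20.9, 27], [-1.7, 94.2, 18.0, 27]]
```

View pics/scene2.png

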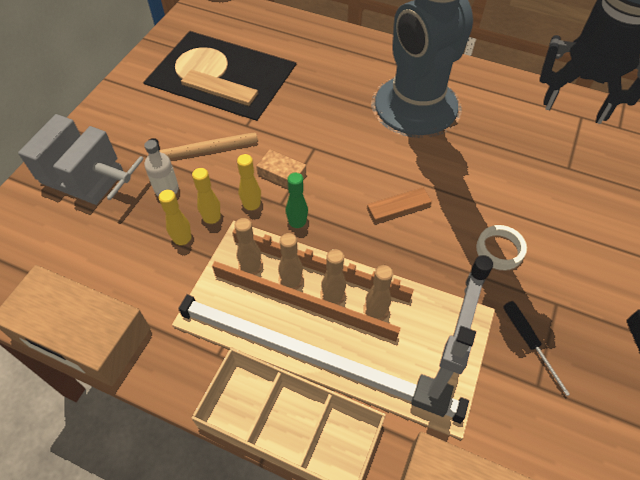

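The pin now stands at (334,275), in line with its neighbours within about 1 mm, and they are unmoved. The knob, at (482,266), is the next thing to grip.

```bash
python3 - <<'E'
from h import *
from plant import robot
k=np.array([.594,.2576,0]); o=list(att(0))
robot.goto(list(k+up(.36)),o)
c=robot.move_straight(list(k+up(.268)),vel=.08,contact_N=5); st(robot,f"at knob {c}")
if c: raise SystemExit
robot.grip(0.0,35); robot.sleep(.2); st(robot,"grip")
s=robot.sense()["tcp_pos"]; d=(s-place)@ey; print("travel",d)
robot.move_straight(list(s-d*ey),vel=.045); robot.sleep(.3); st(robot,"slid")
s=robot.sense()["tcp_pos"]; print("lane rel",(s-place)@ex,(s-place)@ey)
for n in("scene","top"):
    f=robot.grab_frame(n); cv2.imwrite(f"pics/{n}3.png",f["image"][:,:,::-1]); np.savez(f"pics/{n}3.npz",**f)
    pins(f,n)
I=cv2.imread("pics/scene3.png")[170:410,200:520]; cv2.imwrite("pics/s3.png",cv2.resize(I,None,fx=2.4,fy=2.4))
E
```

```text
at knob False 16.52 [0.5944 0.2577 0.2687] F [-0.7 -0.6  0.6] grip 0.0 0.751
grip 17.16 [0.5941 0.2577 0.2681] F [0.1 0.3 1.1] grip 34.3 0.297
travel 0.2375848873415182
slid 22.88 [0.6024 0.0203 0.2681] F [-2.6  0.4 -0.3] grip 34.3 0.297
lane rel -0.0005901822879771364 8.790117014577854e-06
scene -0.184 [[-0.4, -186.9, 20.0, 61], [0.9, -185.7, 20.9, 55], [0.2, -186.6, 18.2, 59]]
scene -0.092 [[-0.4, -94.7, 20.0, 35], [0.3, -94.2, 21.1, 73], [0.3, -94.4, 17.8, 65]]
scene 0 [[0.3, -2.3, 20.0, 56], [1.2, -2.4, 21.2, 70], [0.6, -2.2, 18.2, 62]]
scene 0.092 [[-0.4, 89.6, 20.0, 53], [0.3, 89.6, 21.2, 66], [0.4, 89.6, 17.9, 67]]
top -0.184 [[-1.0, -182.2, 20.0, 18], [-1.6, -181.9, 21.0, 35], [-2.3, -181.3, 17.6, 25]]
top -0.092 [[-0.9, -90.1, 20.0, 19], [-2.2, -89.7, 20.6, 24], [-2.1, -89.6, 17.9, 24]]
top 0 [None, None, None]
top 0.092 [None, None, None]
```

View pics/s3.png

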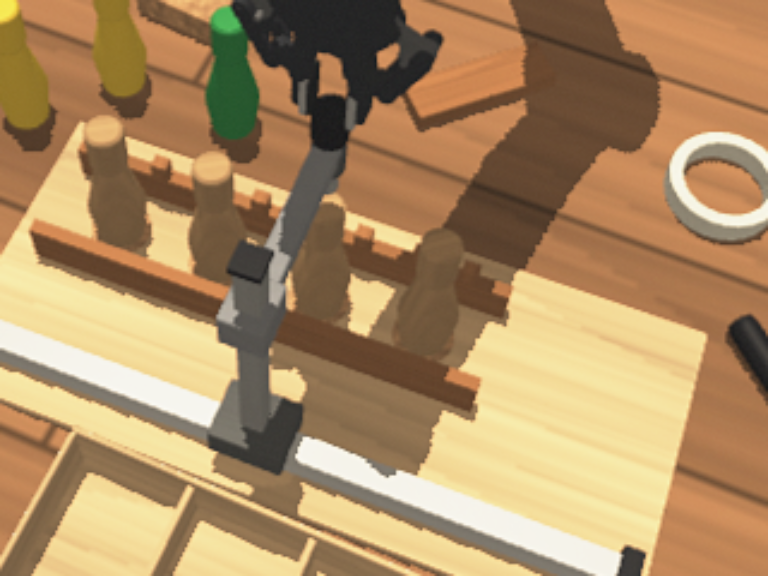

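The gauge arm is now over pin 2: knob at crop (329,120), foot just above the pin top near (330,195). I'll lower it in steps, watching the wrist force and the arm's height in the scene camera.

```bash
python3 - <<'E'
from h import *
from plant import robot
def armz(tag):
    f=robot.grab_frame("scene"); W,I,ok=cloud(f); P=W[ok]-place; L=np.column_stack([P@ex,P@ey,P[:,2]+.012])
    m=(L[:,0]>.03)&(L[:,0]<.09)&(abs(L[:,1]+.002)<.009)&(L[:,2]>.17)&(L[:,2]<.28); print(tag,"arm top z",np.percentile(L[m,2],[50,80]).round(4),m.sum()); return f
s=robot.sense()["tcp_pos"]; z0=s[2]; b=s.copy()
armz("top")
for d in(.015,.022,.026,.029,.032,.035,.037):
    b[2]=z0-d; robot.move_straight(list(b),vel=.03); robot.sleep(.25)
    q=robot.sense(); print(d,"actual",round(z0-q["tcp_pos"][2],4),"F",q["wrist_force"].round(2))
f=armz("low"); cv2.imwrite("pics/s4.png",cv2.resize(f["image"][170:410,200:520][:,:,::-1],None,fx=2.4,fy=2.4)); print(robot.sense()["t"])
E
```

```text
top arm top z [0.2477 0.2487] 349
0.015 actual 0.0149 F [-1.92  0.77  1.11]
0.022 actual 0.022 F [-2.53  0.26  2.02]
0.026 actual 0.026 F [-3.47  0.82  1.79]
0.029 actual 0.0289 F [-3.4   0.53  2.78]
0.032 actual 0.0319 F [-2.63 -0.02  4.17]
0.035 actual 0.0349 F [-4.07 -0.48  4.35]
0.037 actual 0.0369 F [-2.4  -1.16  4.01]
low arm top z [0.2108 0.2119] 342
27.15
```

View pics/s4.png

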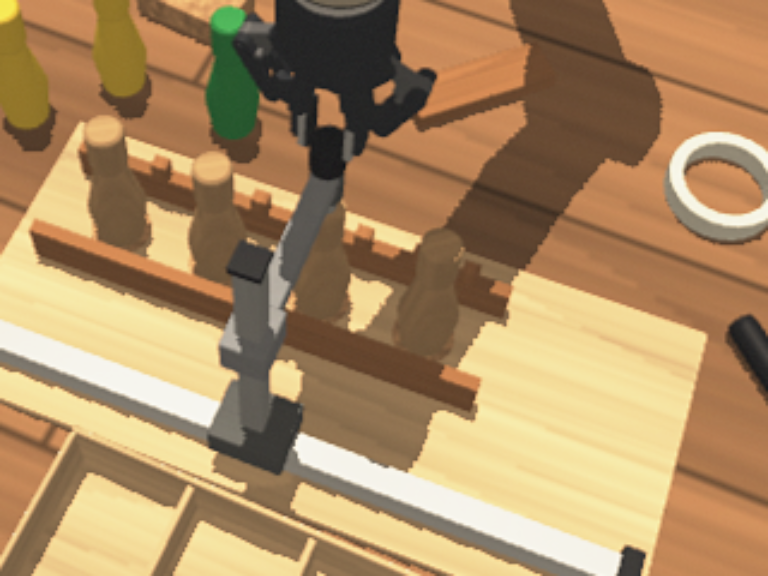

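The arm followed the gripper exactly (36.9 mm down), with the force step at about 28 mm. I'll go to 39 mm (foot about 11 mm in), hold, raise, release and check.

```bash
python3 - <<'E'
from h import *
from plant import robot
b=robot.sense()["tcp_pos"].copy(); b[2]=.2681-.039
robot.move_straight(list(b),vel=.02); robot.sleep(2.0); st(robot,"held")
b[2]=.2681; robot.move_straight(list(b),vel=.04); robot.sleep(.3); st(robot,"up")
robot.grip(0.6); robot.sleep(.2); st(robot,"open")
b[2]=.36; robot.move_straight(list(b),vel=.1)
robot.goto([.45,.20,.42],list(att(0))); robot.goto([.38,.32,.42],list(att(0))); robot.sleep(.5); st(robot,"aside")
for n in("scene","top"):
    f=robot.grab_frame(n); pins(f,n)
    W,I,ok=cloud(f); P=W[ok]-place; L=np.column_stack([P@ex,P@ey,P[:,2]+.012])
    m=(L[:,0]>.03)&(L[:,0]<.09)&(abs(L[:,1])<.012)&(L[:,2]>.17)&(L[:,2]<.28); print("arm z",np.median(L[m,2]))
    k=(abs(L[:,2]-.286)<.005)&(abs(L[:,0])<.03)&(abs(L[:,1])<.04); print("knob",(L[k].min(0)+L[k].max(0))/2)
    cv2.imwrite(f"pics/{n}5.png",f["image"][:,:,::-1])
E
```

```text
held 29.4 [0.6025 0.0202 0.2291] F [-3.9 -0.9  5.2] grip 34.8 0.295
up 30.82 [0.6024 0.0202 0.268 ] F [-2.4 -0.3  1.8] grip 34.4 0.297
open 31.39 [0.6026 0.0203 0.2681] F [ 0.9  0.1 -0.2] grip 0.0 0.598
aside 34.53 [0.3802 0.3197 0.4201] F [ 0.4  0.4 -0.8] grip 0.0 0.605
scene -0.184 [[-0.3, -186.8, 20.0, 59], [0.5, -186.0, 20.9, 72], [1.1, -185.7, 17.5, 60]]
scene -0.092 [[-0.5, -94.3, 20.0, 37], [0.1, -94.5, 20.9, 61], [1.1, -94.1, 17.6, 61]]
scene 0 [[0.3, -2.3, 20.0, 52], [1.3, -2.1, 20.9, 63], [0.9, -1.9, 18.2, 59]]
scene 0.092 [[-0.6, 89.5, 20.0, 59], [0.6, 89.5, 21.2, 77], [0.5, 89.7, 18.1, 63]]
arm z 0.24785845032214265
knob [ 0.00159605 -0.00154636  0.2844951 ]
top -0.184 [[-0.9, -182.1, 20.0, 22], [-1.7, -182.4, 21.2, 34], [-1.4, -182.2, 18.1, 28]]
top -0.092 [[-0.7, -89.8, 20.0, 20], [-2.1, -89.9, 20.7, 30], [-1.9, -89.5, 17.8, 24]]
top 0 [[-0.1, 3.0, 20.0, 19], [-0.9, 2.6, 21.1, 28], [-1.4, 2.7, 18.0, 25]]
top 0.092 [[-0.6, 94.7, 20.0, 16], [-1.4, 94.2, 21.0, 26], [-1.7, 94.0, 18.1, 27]]
arm z 0.24756239355071924
knob [-0.0014535   0.00248925  0.28541836]
```

View pics/scene5.png

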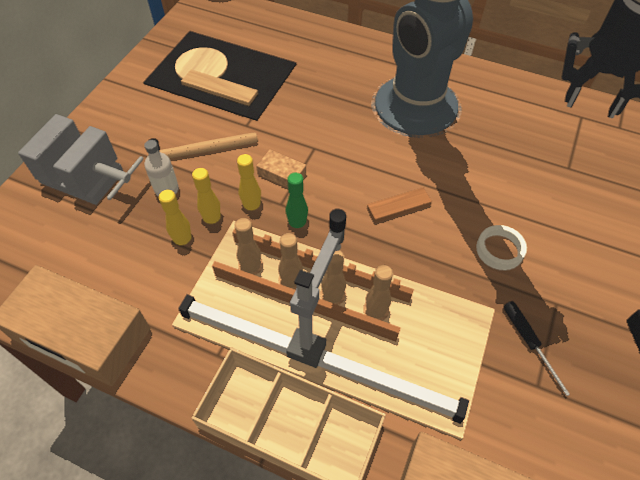

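All four pins stand in line, the gauge is back at the top over pin 2 (knob at (338,220)), and the arm is clear of everything.

```bash
python3 -c "
from plant import robot
print(robot.close_job())"
```

```text
the job is handed in; nothing more can be done
None
```

The job is handed in at about 35 s: the tipped pin stands on place 2 within about 1 mm with the other pins unmoved, and the gauge foot was pressed about 11 mm in, held for 2 s and let back up (11 mm is worked out from how far the head was lowered, as the foot itself could not be read).

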